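Hang the measuring dipper in the ring of its stand

TASK

Put the measuring dipper away: thread its curved steel hook through the ring of the hanger stand, from the ring's open left-hand side (as the robot sees it) to the right, turning the dipper so that the hook follows its own curve, and set the top of the hook down in the ring. Keep hold of it until it is upright with the hook all the way through, then let go, so that it hangs there still and upright. Do not force it against the stand, and leave the mug, the two shakers and the matchbox where they are.

Things in the scene. Friction and masses are not known exactly. Their poses are not given: they have to be found in the camera images.
- dipper: Steel dipper, 120-195 g, standing upright. Origin: centre of the underside of its cup (48 mm across, 45 high); z up, x from the hook's centre to its tip. All parts lie in the x-z plane. Above the cup: half-circle hook of 7 mm wire. A strap on the -x side joins it to the cup. Height 179 mm. Centre of mass straight below the hook's centre: it hangs upright from the hook's top.
- dipper_hub (a point): Centre of the hook's half circle (centre line radius 45 mm), in the air inside the hook, at x = -10, z = 105 mm of the dipper; axes as the dipper's. The wire runs from the strap side (45 mm against x) over the top to the free tip (45 mm along x).
- dipper_tip (a point): Centre line end of the hook's free tip (the wire ends 3.5 mm beyond, rounded).
- dipper_crest (a point): Centre line of the wire at the top of the hook, 45 mm above dipper_hub.
- dipper_grip (a point): Centre of the blue plastic grip over the strap side (26 mm in x, 14 mm thick in y, 42 mm high), 50 mm against x from dipper_hub and 53 mm above it: x = -60, z = 158 mm of the dipper. To be pinched across its 14 mm from above.
- stand: Fixed hanger stand. Wooden base 110 (x) x 150 (y, from -40 to 110) x 14 mm; upright 10 mm steel post at y = 85 mm; 10 mm level arm from its top along y to the ring, at z = 200 mm. Origin: on the worktop below the ring's centre. x: the level direction of threading (about the robot's right); y: from ring to post (about away from the robot); z up.
- stand_eye (a point): Centre of the ring, 200 mm above the worktop; axes as the stand's. Red ring of 7 mm wire, clear hole 24 mm, outside 38 mm. It leans: the hole's axis lies in the x-z plane, the threading direction pointing 30 degrees below +x, so the ring's lowest bar (centre line) lies at x = -8, z = -13 mm from here. Free all round but for the arm on its +y side.
- mug: Green and white mug, 78 mm across, 101 mm high, bystander. Origin at the centre of its underside.
- salt: Salt shaker with black cap, 41 mm across, 85 mm high, bystander. Origin at the centre of its underside.
- pepper: Pepper shaker with black cap, 41 mm across, 85 mm high, bystander. Origin at the centre of its underside.
- matchbox: Red and yellow matchbox, 36 x 53 x 15 mm, lying flat, bystander. Origin at the centre of its underside.

How it is judged:
By the outcome, as a careful person would: the job done as asked, in the order asked, and still so for the second after the job is handed in, with the robot touching nothing.
It also fails if it takes over 45 s, if anything falls off the work surface, if the arm or the gripper's body presses on something with over 40 N, if the wrist force passes 120 N, or if a joint passes its speed limit or range.

ROBOT

A 7-joint arm with a two-finger parallel gripper is mounted at the origin on a cart in front of the work surface, level with it; the furniture and walls round the work are solid. World frame = base frame: x ahead of the robot, y to its left, z up, the work surface at z = 0. Lengths are in m, angles in degrees, forces in N, time in s.
With the tool pointing down it reaches from about 0.35 to 0.775 m from the base axis. Payload 3.1 kg.
Tool frame: the origin (TCP) lies on the centre line of the jaws, within the pads' length; the fingertips stand 17 mm ahead of it and the grasp point (between the pads) lies 2 mm behind it (robot.tip_reach is the distance from the TCP to the fingertips, in m); z points along the fingers, y is the line along which they close (so a half turn about z gives the same grasp; the last joint's range is limited). The gripper opens to 85 mm and grips with 20 to 120 N. Pads are 22 mm wide; open, the fingers measure 114 mm over their backs; the gripper's body (76 mm by 85 mm) begins 54 mm behind the grasp point. The pads swing forward as they close: fully open they stand 13 mm farther back than shut.
Start: joints at [-70.342, 17.813, 0.802, 86.603, -0.252, 75.585, -1.558], TCP at [0.206, 0.51, 0.248] pointing down, gripper open.
Joint ranges: [-154.91, 154.91], [-16.99, 109.72], [-72.82, 74.43], [7.12, 147.25], [-82.49, 262.49], [11.32, 116.49], [-174.64, 174.64]. Speed limits (degrees/s): [159.86, 159.86, 180, 180, 180, 180, 180].

INTERFACE

Orientations are given as [roll, pitch, yaw] about the fixed x, y, z axes, in that order (R = Rz(yaw) Ry(pitch) Rx(roll)).
In Python, from station import robot, fingers, vision, workorder, recognise gives the robot as it stands. Calls block until the motion is done:
- robot.move_to(position, orientation): joint-space move of the TCP to a pose.
- robot.line_to(position, orientation=None, velocity=0.15, f_stop=None): straight line of the TCP; orientation=None keeps the orientation; velocity is the mean speed in m/s. With f_stop (N) it stops when the force on the tool has changed by that much, and returns True; else False.
- robot.move_j(angles): joint-space move.
- fingers.gripper_to(opening, force=None): opening from 0.0 (shut) to 1.0 (fully open); force is the grip in N (None keeps the last); returns when the fingers have stopped.
- robot.pause(seconds).
- robot.inverse_kinematics(position, orientation): joint angles nearest the present ones, or None.
- vision.grab_frame(name): name is "scene" or "top" or "wrist"; returns the picture (480x640x3 uint8, red, green, blue); there is no depth.
- vision.calibration(name): a dict with "mtx" (3x3 intrinsics, pixels), "extrinsics" (4x4, takes a point from world to camera coordinates); the wrist camera has in their place "T_tool_cam" (4x4, takes a point from camera to tool coordinates, whose origin is the TCP and whose axes are the flange's). Camera axes: x right, y up, looking along -z (the intrinsics and any distortion apply to the point x, -y, -z); pixel columns grow to the right and rows downward; lengths in m; the calibration is good to about 2 mm. A picture is of the moment at which its call begins: read the wrist's pose just before it. calibration takes no time and is no camera call.
A pose or a line that the arm cannot do raises robot.PlanningError and nothing moves.
- workorder.close_job(): hands the job in; it is judged then, once.
Trained networks look in the newest picture that a camera, given by its name, has taken for a name from the list of things; names that differ only in an ending like _2 or _b are one class to them, and where a whole thing is asked for, a point or a joint stands for the part that bears it (a point fixed in the world has none). Each returns a list of dicts, best first, with "p" (0 to 1); they miss things now and then, are a little off and sometimes report something else, mostly with a low value. They report only what shows in the picture. A call takes as long as a camera call.
- recognise(label, camera): "rect" ([centre column, centre row, width, height] in pixels, round what is visible of it).
Readings, each from a call of its own:
- robot.current_time_s(): time.
- robot.current_joint_positions(): joint angles.
- robot.current_dq(): joint speeds.
- robot.current_joint_torque(): joint torques, N m.
- robot.current_tool_pos(): TCP position.
- robot.current_eef_rot(): TCP orientation.
- robot.current_contact_force(): force on the tool from outside, world axes, zero at the start.
- robot.current_torque(): the same for the moment, N m.
- robot.current_finger_gap(): opening from 0.0 (shut) to 1.0 (fully open).
- robot.current_gripper_force(): force on a finger pad.
Only numpy, scipy, OpenCV 4.12 (cv2) and the standard library are available. Lean on these libraries where they do the work, as an engineer would, in place of code of your own. Each camera call takes 0.05 s, during which the arm holds its last target. There are 200 camera calls.

## Working session

There is one attempt and no reset: what is moved stays moved. The work goes in short steps, each a Python script; the robot and the scene stay as the last script left them, time stands still between calls to the robot, and variables do not carry over. Pictures are saved under pics/ and viewed, at most 10 in all, crops included, and the job is handed in when it is done.

```bash
ls; mkdir -p pics; python3 - <<'E'
from station import robot, fingers, vision, workorder, recognise
import cv2, numpy as np
for n in ["scene","top"]:
    im=vision.grab_frame(n); cv2.imwrite(f"pics/{n}0.png",im[:,:,::-1])
    c=vision.calibration(n); print(n,{k:np.round(np.array(v),4).tolist() for k,v in c.items()})
    for l in ["dipper","dipper_hub","dipper_tip","dipper_crest","dipper_grip","stand","stand_eye","mug","salt","matchbox"]:
        print(l,[(np.round(r["rect"]).tolist(),round(r["p"],2)) for r in recognise(l,n)[:2]])
print({k:np.round(np.array(v),4).tolist() for k,v in vision.calibration("wrist").items()}, robot.current_eef_rot(), robot.current_time_s())
E
```

```text
pics
scene {'mtx': [[503.5691, 0.0, 323.6826], [0.0, 503.5691, 237.6318], [0.0, 0.0, 1.0]], 'extrinsics': [[0.899, -0.4377, -0.0113, -0.4167], [0.1987, 0.3848, 0.9014, -0.239], [-0.3902, -0.8126, 0.4329, -0.9866], [0.0, 0.0, 0.0, 1.0]]}
dipper [([293.0, 234.0, 18.0, 76.0], 0.57)]
dipper_hub [([292.0, 234.0, 22.0, 80.0], 0.96)]
dipper_tip [([295.0, 234.0, 18.0, 80.0], 0.86)]
dipper_crest [([293.0, 234.0, 23.0, 76.0], 0.6)]
dipper_grip [([294.0, 234.0, 21.0, 76.0], 0.79), ([325.0, 244.0, 20.0, 38.0], 0.43)]
stand [([349.0, 263.0, 63.0, 102.0], 0.94), ([292.0, 235.0, 20.0, 76.0], 0.56)]
stand_eye [([346.0, 262.0, 59.0, 101.0], 0.69), ([340.0, 343.0, 58.0, 72.0], 0.42)]
mug [([340.0, 344.0, 58.0, 69.0], 0.73)]
salt [([325.0, 243.0, 17.0, 36.0], 0.6)]
matchbox [([377.0, 403.0, 34.0, 23.0], 0.75)]
top {'mtx': [[564.2201, 0.0, 319.0495], [0.0, 564.2201, 247.6634], [0.0, 0.0, 1.0]], 'extrinsics': [[0.0012, -1.0, 0.0047, 0.0515], [0.997, 0.0015, 0.0773, -0.4869], [-0.0773, 0.0045, 0.997, -1.4177], [0.0, 0.0, 0.0, 1.0]]}
dipper [([256.0, 254.0, 50.0, 21.0], 0.86), ([342.0, 225.0, 45.0, 64.0], 0.66)]
dipper_hub [([258.0, 254.0, 51.0, 20.0], 0.71), ([472.0, 282.0, 22.0, 21.0], 0.65)]
dipper_tip [([258.0, 253.0, 48.0, 16.0], 0.87), ([341.0, 228.0, 42.0, 65.0], 0.2)]
dipper_crest [([258.0, 253.0, 50.0, 18.0], 0.81), ([177.0, 265.0, 23.0, 18.0], 0.26)]
dipper_grip [([255.0, 252.0, 55.0, 18.0], 0.57)]
stand [([345.0, 228.0, 45.0, 66.0], 0.95)]
stand_eye [([343.0, 226.0, 44.0, 61.0], 0.83)]
mug [([431.0, 289.0, 47.0, 31.0], 0.82)]
salt [([262.0, 216.0, 20.0, 20.0], 0.83)]
matchbox [([472.0, 282.0, 16.0, 21.0], 0.74)]
{'mtx': [[426.3076, 0.0, 320.5236], [0.0, 426.3076, 231.3161], [0.0, 0.0, 1.0]], 'T_tool_cam': [[-0.0001, 0.9621, 0.2728, 0.0688], [1.0, -0.0001, 0.0005, 0.0004], [0.0005, 0.2728, -0.9621, -0.1259], [0.0, 0.0, 0.0, 1.0]]} [1.79997420e+02 1.25860172e-03 1.57956248e+02] 1.1
```

```bash
python3 - <<'E'
import cv2, numpy as np
a=cv2.imread("pics/scene0.png")[190:370,250:410]; b=cv2.imread("pics/top0.png")[180:300,220:380]
a=cv2.resize(a,None,fx=3.3,fy=3.3,interpolation=2)[:600]; b=cv2.resize(b,None,fx=5,fy=5,interpolation=2)
cv2.imwrite("pics/a.png",a); cv2.imwrite("pics/b.png",b); print(a.shape,b.shape)
E
```

```text
(594, 528, 3) (600, 800, 3)
```

View pics/a.png

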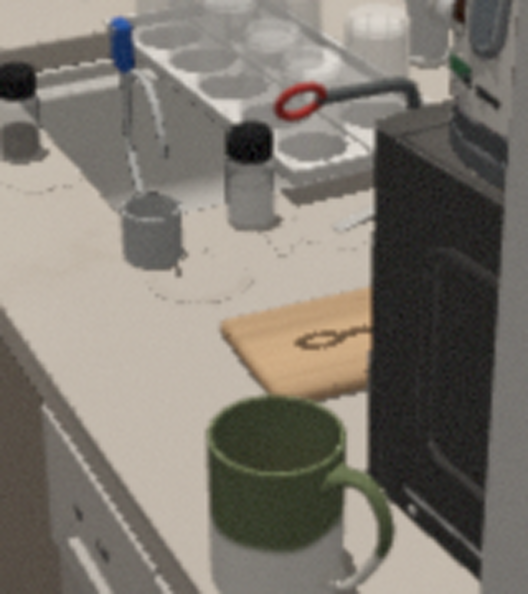

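View pics/b.png

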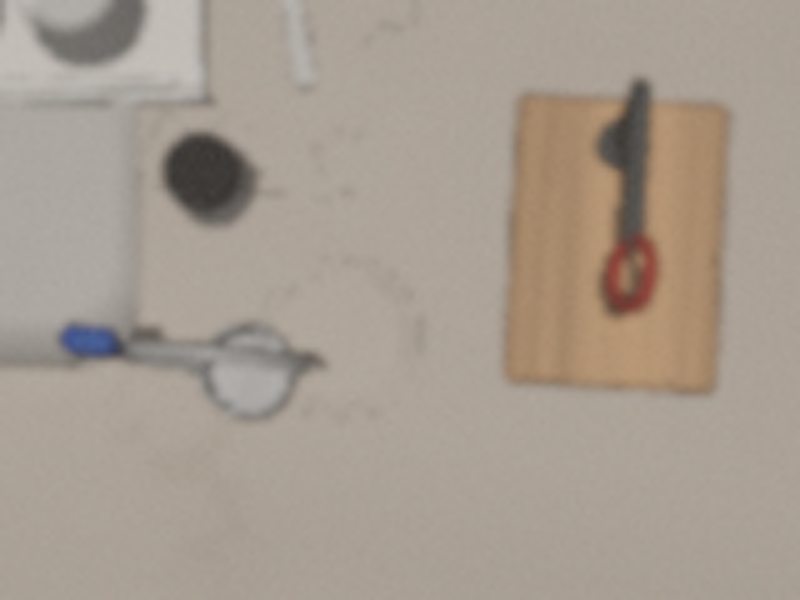

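The top crop shows the blue grip at px (238,248), the hook tip at about (284,252), the ring centre at about (346,235), and the base edges leaning about 2.7°. The scene crop shows the ring clear of obstacles and the dipper standing free, with a shaker behind it.

```bash
cat > h.py <<'E'
import cv2, numpy as np
from scipy.spatial.transform import Rotation as R
from station import robot, fingers, vision, workorder, recognise
def cam(n, tool=None):
    c=vision.calibration(n); K=np.array(c["mtx"])
    if n=="wrist":
        T=np.eye(4); T[:3,3]=tool[0]; T[:3,:3]=R.from_euler("xyz",tool[1],degrees=True).as_matrix()
        E=np.linalg.inv(T@np.array(c["T_tool_cam"]))
    else: E=np.array(c["extrinsics"])
    return K,E
def ray(px,n,tool=None):
    K,E=cam(n,tool); d=np.linalg.solve(K,[px[0],px[1],1.]); d=E[:3,:3].T@(d*[1,-1,-1])
    return -E[:3,:3].T@E[:3,3], d
def atz(px,z,n,tool=None):
    o,d=ray(px,n,tool); return o+d*(z-o[2])/d[2]
def proj(P,n,tool=None):
    K,E=cam(n,tool); p=(E[:3,:3]@np.atleast_2d(P).T).T+E[:3,3]; p=(K@(p*[1,-1,-1]).T).T
    return p[:,:2]/p[:,2:]
def mask(im,col,roi=None):
    h=cv2.cvtColor(im,cv2.COLOR_RGB2HSV).astype(int)
    if col=="red": m=((h[...,0]<8)|(h[...,0]>172))&(h[...,1]>130)&(h[...,2]>60)
    else: m=(h[...,0]>105)&(h[...,0]<125)&(h[...,1]>130)&(h[...,2]>50)
    if roi: q=np.zeros_like(m); q[roi[1]:roi[3],roi[0]:roi[2]]=1; m&=q.astype(bool)
    return m
E
cat > geo.py <<'E'
E
python3 - <<'E'
from h import *
for n,rr,rb in [("top",(325,215,365,255),(220,235,260,262)),("scene",(325,205,360,235),(275,190,295,215))]:
    im=cv2.imread(f"pics/{n}0.png")[:,:,::-1].copy()
    for c,r,z in [("red",rr,.2),("blue",rb,.17)]:
        ys,xs=np.nonzero(mask(im,c,r)); box=[xs.min(),xs.max(),ys.min(),ys.max()]
        ctr=((box[0]+box[1])/2,(box[2]+box[3])/2)
        print(n,c,len(xs),box,ctr,xs.mean(),ys.mean(),atz(ctr,z,n).round(4))
print("tip",atz((284.4,252.2),.105,"top"),"grip",atz((238,248.2),.175,"top"))
B=[atz((220+u/5,180+v/5),.014,"top") for u,v in [(520,95),(727,105),(713,388),(507,380)]]
print(np.round(B,4)); y=B[0]+B[1]-B[2]-B[3]; print("yaw stand",np.degrees(np.arctan2(y[1],y[0]))-90)
E
```

```text
top red 58 [np.int64(341), np.int64(350), np.int64(228), np.int64(241)] (np.float64(345.5), np.float64(234.5)) 345.7758620689655 234.9655172413793 [ 0.5023 -0.0059  0.2   ]
top blue 12 [np.int64(234), np.int64(240), np.int64(247), np.int64(248)] (np.float64(237.0), np.float64(247.5)) 237.08333333333334 247.5 [0.4752 0.2395 0.17  ]
scene red 62 [np.int64(334), np.int64(348), np.int64(216), np.int64(225)] (np.float64(341.0), np.float64(220.5)) 340.0 220.48387096774192 [ 0.5025 -0.0106  0.2   ]
scene blue 74 [np.int64(284), np.int64(289), np.int64(196), np.int64(211)] (np.float64(286.5), np.float64(203.5)) 286.5405405405405 203.44594594594594 [0.4625 0.2063 0.17  ]
tip [0.46912963 0.13535405 0.105     ] grip [0.4732039  0.23655283 0.175     ]
[[ 0.6127  0.0395  0.014 ]
 [ 0.6077 -0.0669  0.014 ]
 [ 0.4619 -0.059   0.014 ]
 [ 0.4659  0.0461  0.014 ]]
yaw stand -92.82954862984192
```

```bash
python3 - <<'E'
from h import *
def tri(a,b):
    A=[];v=[]
    o1,d1=ray(a,"top");o2,d2=ray(b,"scene")
    s=np.linalg.lstsq(np.stack([d1,-d2],1),o2-o1,rcond=None)[0]
    p,q=o1+d1*s[0],o2+d2*s[1]; return (p+q)/2, p-q
print(tri((345.6,234.7),(340.5,220.5)),tri((237.5,247.8),(286.5,203.5)))
print(ray((320,240),"scene"),ray((320,240),"top"))
# wrist look above grip
p=[.41,.19,.36]
for o in ([180,0,-180],[180,0,0],[180,0,90],[180,0,-90]):
    print(o,robot.inverse_kinematics(p,o))
# reach check of threading: candidate tool poses
h=lambda: None
E
```

```text
(array([ 0.50261075, -0.00652311,  0.19830533]), array([-0.00121003,  0.00056204, -0.00015108])) (array([0.47565897, 0.24041978, 0.15547745]), array([-8.52403124e-05,  3.21314185e-05, -2.06217125e-06]))
(array([ 0.03712446, -0.89212069,  0.63789981]), array([ 0.38270448,  0.81397677, -0.43709805])) (array([0.37576489, 0.05868073, 1.4508685 ]), array([ 0.09085775, -0.00621226, -0.99593855]))
[180, 0, -180] [-41.19760743   3.79276783  15.28499789  88.26313161  -0.99973427
  88.07818537  64.08900486]
[180, 0, 0] [ -55.33647446    3.74313565   30.55863598   88.70581748   -1.9031596
   88.07081244 -114.7672871 ]
[180, 0, 90] [-50.87797663   3.72707691  25.72914304  88.57153018  -1.61797994
  88.07078573 -25.14175983]
[180, 0, -90] [-35.57929876   3.88708872   9.23135561  88.07633704  -0.62345372
  88.08687923 153.65199946]
```

```bash
cat > geo.py <<'E'
from h import *
EYE=np.array([.5026,-.0065,.199]); SY=-92.8
def toolpose(hub_off, th, alpha=0., flip=0, sy=SY, grip=(-.050,.053), back=0.0, dyaw=0., eye=EYE, yoff=0.):
    """hub_off: hub rel. eye in stand x,z; th: dipper tilt; grip: TCP in dipper hub frame (x,z)"""
    Rs=R.from_euler("z",sy,degrees=True); Rd=Rs*R.from_euler("y",-th,degrees=True)
    hub=eye+Rs.apply([hub_off[0],yoff,hub_off[1]])
    Rt=Rd*R.from_euler("y",-alpha,degrees=True)*R.from_euler("x",180,degrees=True)*R.from_euler("z",180*flip,degrees=True)
    p=hub+Rd.apply([grip[0],0,grip[1]])
    return p, Rt.as_euler("xyz",degrees=True)
E
python3 - <<'E'
from geo import *
for flip in (0,1):
  for a in (0,-15,-25):
    out=[]
    for th in (90,80,60,40,20,0):
        p,o=toolpose((-.0225,-.039),th,a,flip); q=robot.inverse_kinematics(p,o)
        out.append(None if q is None else np.round(q).astype(int).tolist())
    print(flip,a,*out,sep="\n ")
E
```

```text
0
 0
 [-42, 65, 3, 80, 51, 111, 118]
 [-49, 59, 14, 82, 42, 101, 125]
 [-34, 45, -7, 86, 44, 99, 123]
 [-31, 32, -3, 90, 33, 86, 133]
 [-25, 21, 3, 93, 18, 75, 149]
 [-23, 15, 16, 97, -4, 69, 172]
0
 -15
 [-49, 56, 16, 85, 39, 96, 126]
 [-35, 49, -6, 86, 46, 100, 120]
 [-32, 36, -4, 90, 36, 87, 129]
 [-27, 25, 1, 94, 22, 76, 143]
 [-22, 17, 10, 97, 2, 68, 164]
 [-48, 23, 65, 100, -37, 77, -156]
0
 -25
 [-34, 49, -6, 87, 47, 98, 119]
 [-33, 43, -5, 89, 42, 92, 123]
 [-30, 31, -1, 93, 30, 80, 135]
 [-24, 21, 4, 96, 13, 70, 152]
 [38, 27, -62, 97, 20, 69, 149]
 [-41, 26, 65, 101, -47, 82, -146]
1
 0
 [-57, 68, 28, 81, 37, 100, -50]
 [-57, 61, 28, 83, 34, 95, -48]
 [-57, 48, 29, 87, 27, 87, -42]
 [-55, 35, 33, 91, 18, 79, -33]
 [-48, 23, 34, 94, 6, 73, -21]
 [-39, 16, 37, 97, -10, 70, -2]
1
 -15
 [-57, 59, 29, 85, 32, 91, -47]
 [-57, 52, 29, 87, 28, 87, -45]
 [-55, 39, 31, 91, 20, 79, -36]
 [-50, 27, 33, 95, 9, 72, -25]
 [-42, 19, 35, 97, -6, 68, -8]
 [-34, 17, 43, 100, -28, 72, 15]
1
 -25
 [-56, 53, 29, 88, 28, 86, -45]
 [-56, 46, 30, 90, 24, 81, -41]
 [-53, 34, 33, 94, 14, 74, -31]
 [-46, 23, 34, 97, 2, 68, -18]
 [-37, 17, 37, 99, -17, 67, 2]
 [-32, 20, 50, 101, -41, 77, 28]<sys>:0: UserWarning: Gimbal lock detected. Setting third angle to zero since it is not possible to uniquely determine all angles.
```

```bash
python3 - <<'E'
from geo import *
p=[.4755,.225,.30]; o=(R.from_euler("z",-92.5,degrees=True)*R.from_euler("x",180,degrees=True)*R.from_euler("z",180,degrees=True)).as_euler("xyz",degrees=True)
robot.move_to(p,o); robot.pause(.3)
t=(robot.current_tool_pos(),robot.current_eef_rot()); print(t,robot.current_time_s())
np.save("t1.npy",np.array(t)); im=vision.grab_frame("wrist"); cv2.imwrite("pics/w1.png",im[:,:,::-1])
m=mask(im,"blue"); ys,xs=np.nonzero(m); print(len(xs),xs.min(),xs.max(),ys.min(),ys.max())
D=np.array([.4757,.2404,.0]); 
print(proj([[.4757,.2404,.179]],"wrist",t), [(r["rect"],r["p"]) for r in recognise("dipper","wrist")[:1]])
E
```

```text
(array([0.47509906, 0.22583916, 0.29982454]), array([-1.79980051e+02,  1.47090807e-03,  8.76025367e+01])) 2.8667
1020 308 331 177 226
[[319.88443674 206.5588612 ]] [([318.0, 245.7, 52.2, 139.0], 0.58)]
```

View pics/w1.png

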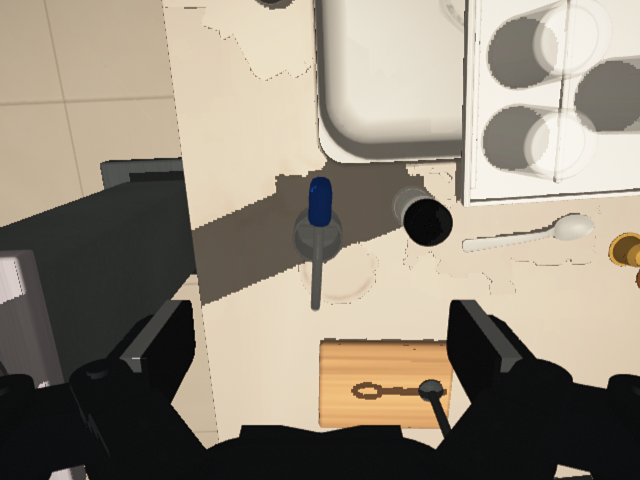

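```bash
python3 - <<'E'
from geo import *
from scipy.optimize import least_squares
t=np.load("t1.npy"); im=cv2.imread("pics/w1.png")[:,:,::-1].copy()
# hook edge centre columns along rows 235..300 
g=cv2.cvtColor(im,cv2.COLOR_RGB2GRAY).astype(int)
for r in (255,270,285,300,304,308,312): print(r,g[r,305:330].tolist())
box=np.array([[-.06+sx*.013,sy*.007,.158+sz*.021] for sx in(-1,1) for sy in(-1,1) for sz in(-1,1)])
W=lambda q,P:(R.from_euler("z",q[2]).apply(P)+[q[0],q[1],0])
def f(q):
    b=proj(W(q,box),"wrist",t); tip=proj(W(q,np.array([[.035,0,.1015]])),"wrist",t)[0]
    return [b[:,0].min()-307.5,b[:,0].max()-331.5,b[:,1].min()-176.5,b[:,1].max()-226.5,tip[0]-316,tip[1]-310]
s=least_squares(f,[.475,.18,np.radians(-92)],x_scale=[.01,.01,.1]); q=s.x
print(q[:2],np.degrees(q[2]),s.fun.round(1)); print(W(q,np.array([[-.06,0,.158],[-.01,0,.105]])))
E
```

```text
255 [72, 71, 72, 72, 72, 71, 72, 73, 79, 84, 85, 88, 100, 91, 87, 85, 82, 76, 73, 72, 73, 73, 72, 71, 71]
270 [205, 210, 213, 216, 216, 218, 216, 102, 76, 84, 84, 86, 87, 86, 85, 80, 89, 180, 216, 217, 216, 216, 215, 215, 215]
285 [215, 215, 215, 213, 212, 210, 149, 86, 80, 83, 83, 85, 84, 84, 81, 84, 158, 215, 216, 215, 215, 215, 215, 214, 216]
300 [220, 219, 220, 220, 222, 214, 100, 74, 78, 79, 81, 80, 81, 77, 82, 154, 220, 221, 217, 205, 214, 215, 214, 213, 212]
304 [220, 219, 219, 220, 221, 191, 91, 76, 79, 78, 80, 81, 80, 75, 87, 186, 221, 221, 219, 219, 220, 220, 219, 220, 220]
308 [219, 220, 219, 220, 222, 219, 124, 90, 76, 77, 77, 77, 75, 90, 150, 218, 221, 220, 219, 220, 219, 219, 220, 219, 219]
312 [219, 219, 220, 220, 219, 219, 220, 221, 220, 219, 219, 219, 221, 220, 220, 220, 220, 220, 219, 219, 219, 219, 220, 220, 220]
[0.47114002 0.17821245] -93.80062048552392 [-0.6  0.   1.1  5.3  0.7 -9. ]
[[0.4751171  0.23808049 0.158     ]
 [0.47180287 0.18819046 0.105     ]]
```

```bash
python3 - <<'E'
from geo import *
from scipy.optimize import least_squares
t=np.load("t1.npy")
box=np.array([[-.06+sx*.013,sy*.007,.158+sz*.021] for sx in(-1,1) for sy in(-1,1) for sz in(-1,1)])
W=lambda q,P:(R.from_euler("z",q[2]).apply(P)+[q[0],q[1],0])
def f(q):
    b=proj(W(q,box),"wrist",t); tip=proj(W(q,np.array([[.0385,0,.104]])),"wrist",t)[0]
    return [b[:,0].min()-307.5,b[:,0].max()-331.5,b[:,1].min()-176.5,b[:,1].max()-226.5,tip[0]-315.5,tip[1]-310.5]
s=least_squares(f,[.475,.18,np.radians(-92)],x_scale=[.01,.01,.1]); q=s.x
print(q[:2],np.degrees(q[2]),s.fun.round(1)); print(W(q,np.array([[-.06,0,.158],[-.01,0,.105]])))
np.save("dip.npy",q)
b=proj(W(q,box),"wrist",t); print(b.round())
E
```

```text
[0.47095902 0.17910091] -94.0213206249372 [-0.6  0.2 -0.3  3.9  0.7 -5.3]
[[0.47516668 0.23895319 0.158     ]
 [0.4716603  0.18907629 0.105     ]]
[[310. 176.]
 [308. 187.]
 [330. 177.]
 [332. 188.]
 [309. 213.]
 [307. 230.]
 [329. 214.]
 [330. 230.]]
```

```bash
python3 - <<'E'
from geo import *
o=(R.from_euler("z",-94,degrees=True)*R.from_euler("x",180,degrees=True)*R.from_euler("z",180,degrees=True)).as_euler("xyz",degrees=True)
fingers.gripper_to(.6)
robot.move_to([.4752,.2385,.22],o)
print(robot.line_to([.4752,.2385,.156],o,velocity=.1,f_stop=6))
fingers.gripper_to(.0,force=80); robot.pause(.2)
print(robot.current_finger_gap(),robot.current_gripper_force(),robot.current_contact_force())
t0=(robot.current_tool_pos(),robot.current_eef_rot()); print(t0)
robot.line_to([.4752,.2385,.30],o,velocity=.15); robot.pause(.2)
t=(robot.current_tool_pos(),robot.current_eef_rot()); print(t,robot.current_contact_force(),robot.current_finger_gap(),robot.current_time_s())
im=vision.grab_frame("wrist"); cv2.imwrite("pics/w2.png",im[:,:,::-1])
hub=np.array([-.050,0,.051]) # TCP in hub frame
Rd=R.from_euler("xyz",t[1],degrees=True)*(R.from_euler("x",180,degrees=True)*R.from_euler("z",180,degrees=True)).inv()
P=np.array([[.0485,0,0],[0,0,.0485],[-.063,0,.074]])
print("expected tip end, crest top, grip far-top",proj(t[0]+Rd.apply(P-hub),"wrist",t).round(1))
cv2.imwrite("pics/w2.png",im[:,:,::-1][150:470,220:420].repeat(2,0).repeat(2,1)[:600])
cv2.imwrite("pics/w2f.png",im[:,:,::-1])
E
```

```text
False
0.15100226284405147 78.19382429122925 [-0.54912726  0.26921256  5.53829352]
(array([0.47531172, 0.23887651, 0.15664848]), array([ 1.79980190e+02, -5.05986574e-02,  8.60064660e+01]))
(array([0.4747883 , 0.23833289, 0.29904197]), array([-1.79912772e+02,  6.54814522e-02,  8.59971572e+01])) [ 0.24332899  0.9377007  -1.13787776] 0.15440577311540307 6.5417
expected tip end, crest top, grip far-top [[319.7 454.7]
 [319.4 449.2]
 [319.  328.8]]
```

View pics/w2f.png

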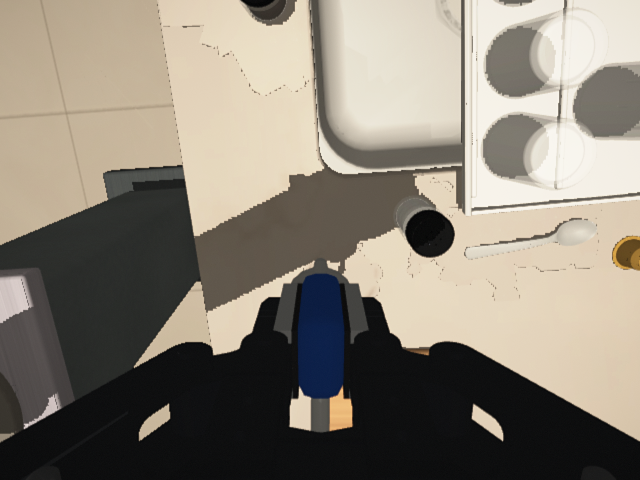

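The dipper is held: blue grip between the pads at (320,335), aligned with the tool, tip hidden. Next I check the staging path by IK.

```bash
cat >> geo.py <<'E'
G=(-.050,.0516)
def go(off,th,yoff=0.,v=.15,**k):
    p,o=toolpose(off,th,0.,1,grip=G,yoff=yoff); return robot.line_to(p,o,velocity=v,**k)
def ik(off,th,yoff=0.):
    p,o=toolpose(off,th,0.,1,grip=G,yoff=yoff); q=robot.inverse_kinematics(p,o)
    return None if q is None else np.round(q).astype(int).tolist(), p.round(3)
E
python3 - <<'E'
from geo import *
for a in [((-.19,.05),0,-.06),((-.19,.05),30,-.06),((-.17,.0),60,-.06),((-.14,-.0365),83,-.06),((-.08,-.0365),83,-.06),((-.027,-.0365),83,-.06),((-.027,-.0365),83,0)]: print(a,*ik(*a))
E
```

```text
((-0.19, 0.05), 0, -0.06) [-50, 12, 25, 88, -5, 81, -27] [0.454 0.236 0.301]
((-0.19, 0.05), 30, -0.06) [-59, 29, 23, 76, 12, 97, -40] [0.455 0.255 0.269]
((-0.17, 0.0), 60, -0.06) [-62, 49, 21, 73, 24, 105, -48] [0.454 0.236 0.181]
((-0.14, -0.0365), 83, -0.06) [-63, 66, 23, 73, 30, 109, -50] [0.452 0.194 0.119]
((-0.08, -0.0365), 83, -0.06) [-62, 62, 24, 83, 32, 103, -52] [0.449 0.134 0.119]
((-0.027, -0.0365), 83, -0.06) [-61, 60, 25, 90, 33, 97, -54] [0.447 0.081 0.119]
((-0.027, -0.0365), 83, 0) [-56, 63, 27, 82, 36, 98, -49] [0.507 0.078 0.119]
```

```bash
python3 - <<'E'
from geo import *
print(atz((262,215),.08,"top"),atz((431,289),.08,"top"), atz((177,265),.08,"top"))
c=vision.calibration("wrist")["T_tool_cam"]; c=np.array(c)
for a in [((-.14,-.0365),83,-.06),((-.027,-.0365),83,-.06),((-.027,-.0365),83,0),((-.0225,-.039),60,0),((-.0225,-.039),40,0)]:
    p,o=toolpose(a[0],a[1],0,1,grip=G,yoff=a[2]); Rt=R.from_euler("xyz",o,degrees=True)
    print(a,"cam",(p+Rt.apply(c[:3,3])).round(3),"bodyBottomFront",(p+Rt.apply([.0425,0,-.056])).round(3),"flange",(p+Rt.apply([0.04,0,-.17])).round(3))
E
```

```text
[0.56201943 0.19211158 0.08      ] [ 0.38192613 -0.21922455  0.08      ] [0.43931829 0.39732671 0.08      ]
((-0.14, -0.0365), 83, -0.06) cam [0.459 0.327 0.066] bodyBottomFront [0.455 0.254 0.084] flange [0.461 0.367 0.1  ]
((-0.027, -0.0365), 83, -0.06) cam [0.454 0.214 0.066] bodyBottomFront [0.45  0.141 0.084] flange [0.455 0.254 0.1  ]
((-0.027, -0.0365), 83, 0) cam [0.514 0.211 0.066] bodyBottomFront [0.51  0.138 0.084] flange [0.515 0.251 0.1  ]
((-0.0225, -0.039), 60, 0) cam [0.515 0.229 0.145] bodyBottomFront [0.511 0.155 0.134] flange [0.515 0.253 0.193]
((-0.0225, -0.039), 40, 0) cam [0.514 0.221 0.219] bodyBottomFront [0.511 0.156 0.183] flange [0.514 0.227 0.272]
```

```bash
python3 - <<'E'
from geo import *
s=.012; off=(-.0225-s*.866,-.039+s*.5)
print(off,*ik(off,65,-.06))
go((-.19,.05),0,-.06,v=.2); go((-.19,.05),30,-.06,v=.2); go((-.16,.02),65,-.06,v=.2); go(off,65,-.06,v=.15); robot.pause(.3)
t=(robot.current_tool_pos(),robot.current_eef_rot()); print(t,robot.current_time_s(),robot.current_contact_force(),np.round(robot.current_joint_positions()))
p,o=toolpose(off,65,0,1,grip=G,yoff=-.06); print(p,o)
Rt=R.from_euler("xyz",t[1],degrees=True); Rd=Rt*(R.from_euler("x",180,degrees=True)*R.from_euler("z",180,degrees=True)).inv()
a=np.radians(np.arange(0,95,10)); P=np.stack([.045*np.sin(a),0*a,.045*np.cos(a)],1)
P=t[0]+Rd.apply(P-[G[0],0,G[1]])
b=np.radians(np.arange(0,360,20)); Rs=R.from_euler("z",SY,degrees=True)
Q=EYE+Rs.apply(np.stack([.0155*np.sin(b)*.5,.0155*np.cos(b),.0155*np.sin(b)*.866],1))
for n in ("scene","top"):
    im=vision.grab_frame(n); cv2.imwrite(f"pics/{n}1.png",im[:,:,::-1])
    x=proj(P,n); y=proj(Q,n); c=np.r_[x,y].mean(0).round(); x0,y0=int(c[0]-45),int(c[1]-34)
    z=cv2.resize(im[y0:y0+68,x0:x0+90,::-1],None,fx=8,fy=8,interpolation=cv2.INTER_CUBIC)
    raw=z.copy()
    for pts,col in ((x,(0,255,0)),(y,(255,255,0))):
        for u in pts: cv2.circle(z,tuple(np.round((u-[x0,y0]+.5)*8).astype(int).tolist()),2,col,-1)
    cv2.imwrite(f"pics/{n}1z.png",z)
E
```

```text
(-0.032892, -0.033) [-60, 46, 25, 93, 29, 91, -50] [0.448 0.097 0.142]
(array([0.44777768, 0.09766723, 0.14244811]), array([179.97188689,  64.98101909,  87.22504936])) 9.65 [-0.5089981   0.04471867 -1.8693129 ] [-62.  47.  29.  93.  27.  89. -48.]
[0.44759512 0.09709905 0.14249171] [-180.    65.    87.2]
```

View pics/scene1z.png

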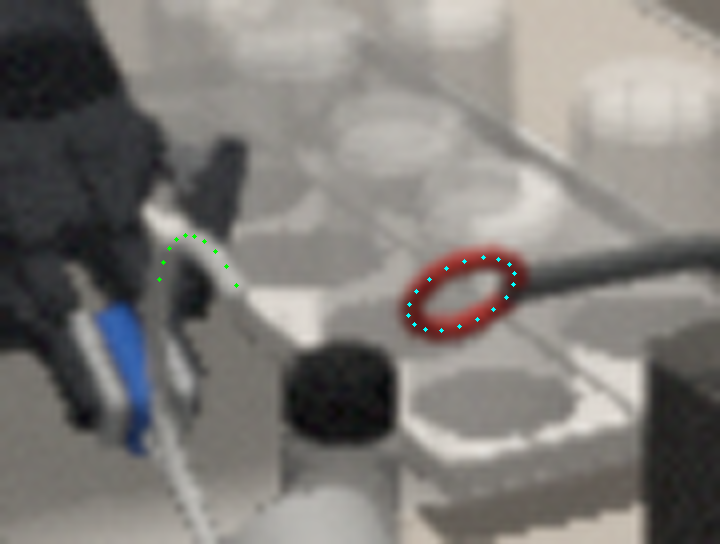

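View pics/top1z.png

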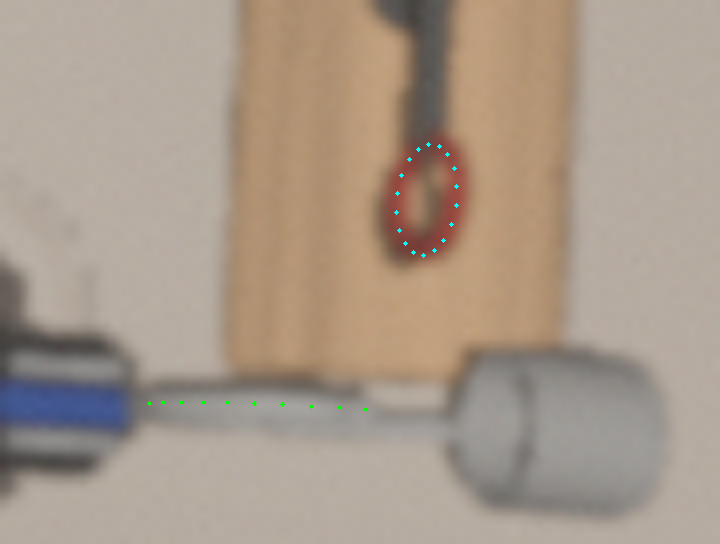

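The overlays agree within about 1 px in both views: tip at crop (238,287) and ring at (463,293) in scene, and ring at (428,200) in top. Now I slide in, insert and rotate with force guards.

```bash
python3 - <<'E'
from geo import *
H=np.array([-.0225,-.039]); ax=np.array([.866,-.5])
f0=robot.current_contact_force()
def step(off,th,yoff=0,v=.05):
    r=go(off,th,yoff,v=v,f_stop=6); 
    print(np.round(off,4),th,r,np.round(robot.current_contact_force()-f0,1)); return r
ok=not step(H-.012*ax,65,0,v=.08)
if ok:
    im=vision.grab_frame("scene"); cv2.imwrite("pics/scene2.png",im[:,:,::-1]); im=vision.grab_frame("top"); cv2.imwrite("pics/top2.png",im[:,:,::-1])
    for off,th in [(H-.006*ax,62),(H,58)]:
        if step(off,th,v=.03): break
    robot.pause(.2)
    im=vision.grab_frame("scene"); cv2.imwrite("pics/scene3.png",im[:,:,::-1]); im2=vision.grab_frame("top"); cv2.imwrite("pics/top3.png",im2[:,:,::-1])
    A=np.hstack([cv2.resize(cv2.imread(f"pics/{n}3.png")[y:y+60,x:x+65],None,fx=6,fy=6,interpolation=2) for n,x,y in (("scene",305,195),("top",310,205))]); cv2.imwrite("pics/c3.png",A)
print(robot.current_time_s())
E
```

```text
[-0.0329 -0.033 ] 65 False [ 0.1  1.2 -0. ]
[-0.0277 -0.036 ] 62 False [0.2 0.3 0.7]
[-0.0225 -0.039 ] 58 False [-1.4  0.3  0.1]
11.6333
```

View pics/c3.png

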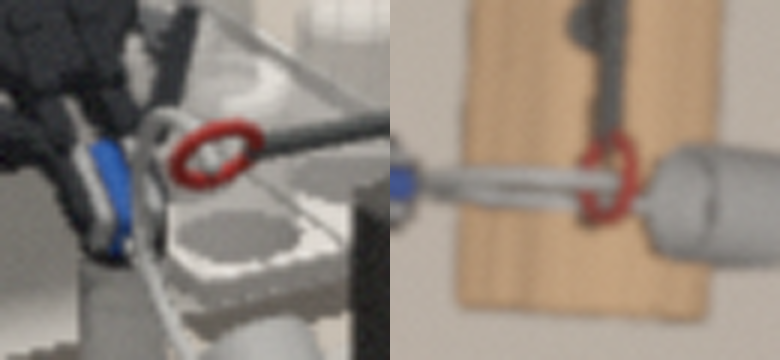

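The tip sits centred in the ring hole: scene crop (210,150), top crop (615,180). I continue with the rotation.

```bash
python3 - <<'E'
from geo import *
H=np.array([-.0225,-.039])
f0=robot.current_contact_force()
for th in (48,38,28,18,8,0):
    r=go(H,th,0,v=.045,f_stop=6); print(th,r,np.round(robot.current_contact_force()-f0,1))
    if r: break
else:
    # sit: crest over the low bar, 3 mm above rest
    r=go((-.0078,-.0484),0,0,v=.03,f_stop=5); print("shift",r,np.round(robot.current_contact_force()-f0,1))
robot.pause(.2); print(robot.current_tool_pos(),robot.current_eef_rot(),robot.current_time_s())
for n in ("scene","top"): cv2.imwrite(f"pics/{n}4.png",vision.grab_frame(n)[:,:,::-1])
A=np.hstack([cv2.resize(cv2.imread(f"pics/{n}4.png")[y:y+95,x:x+65],None,fx=6,fy=6,interpolation=2) for n,x,y in (("scene",305,180),("top",310,190))]); cv2.imwrite("pics/c4.png",A)
E
```

```text
48 False [-0.7 -0.5 -0.5]
38 False [-0.7 -0.3 -0.5]
28 False [-1.3  0.4  1. ]
18 False [-0.9  0.5 -0.1]
8 False [-0.8 -0.2  0.7]
0 False [ 0.5 -0.  -0.3]
shift False [ 0.  -0.5  0.8]
[0.50552652 0.0514209  0.20234343] [ 1.79983818e+02 -1.03411233e-02  8.72148051e+01] 15.0667
```

View pics/c4.png

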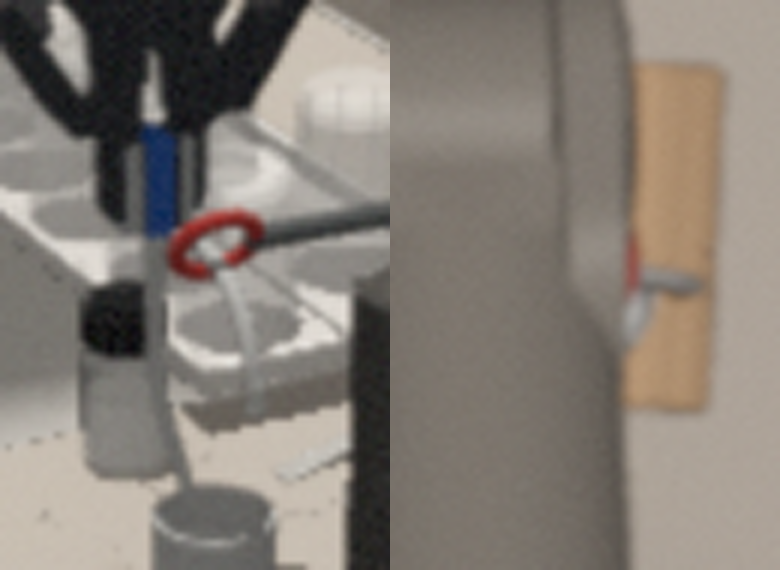

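Threaded: the hook emerges through the ring, tip at crop (255,410), with the dipper upright. Next I set it down gently.

```bash
python3 - <<'E'
from geo import *
f0=robot.current_contact_force(); z0=robot.current_tool_pos()[2]
r=go((-.0078,-.0564),0,0,v=.01,f_stop=2.0); robot.pause(.3)
print(r,robot.current_tool_pos()[2]-z0,np.round(robot.current_contact_force()-f0,2),robot.current_eef_rot(),robot.current_time_s())
cv2.imwrite("pics/scene5.png",vision.grab_frame("scene")[:,:,::-1])
E
```

```text
True -0.0023876806517083016 [1.   0.17 7.15] [1.79990876e+02 4.86991330e-03 8.72172441e+01] 15.875
```

```bash
python3 - <<'E'
from geo import *
p=np.array(robot.current_tool_pos())
for i in range(4):
    f=robot.current_contact_force(); print(np.round(f,2),robot.current_tool_pos().round(5))
    if f[2]<1.5: break
    p[2]+=.0005; robot.line_to(p.tolist(),velocity=.01); robot.pause(.3)
fingers.gripper_to(.35); robot.pause(1.0)
print(np.round(robot.current_contact_force(),2),robot.current_finger_gap(),robot.current_time_s())
for n in ("scene","wrist"): cv2.imwrite(f"pics/{n}6.png",vision.grab_frame(n)[:,:,::-1])
A=np.hstack([cv2.resize(cv2.imread("pics/scene6.png")[180:275,305:370],None,fx=6,fy=6,interpolation=2),cv2.resize(cv2.imread("pics/wrist6.png")[190:475,220:425],None,fx=2,fy=2)]); cv2.imwrite("pics/c6.png",A) if 0 else cv2.imwrite("pics/c6.png",np.hstack([cv2.resize(cv2.imread("pics/scene6.png")[180:275,305:370],(390,570)),cv2.resize(cv2.imread("pics/wrist6.png")[190:475,220:425],(400,570))]))
E
```

```text
[ 0.59 -0.05  4.86] [0.50551 0.05133 0.19988]
[0.78 0.34 0.14] [0.50548 0.05129 0.20023]
[ 0.55  0.55 -0.37] 0.34711659664101574 17.875
```

View pics/c6.png

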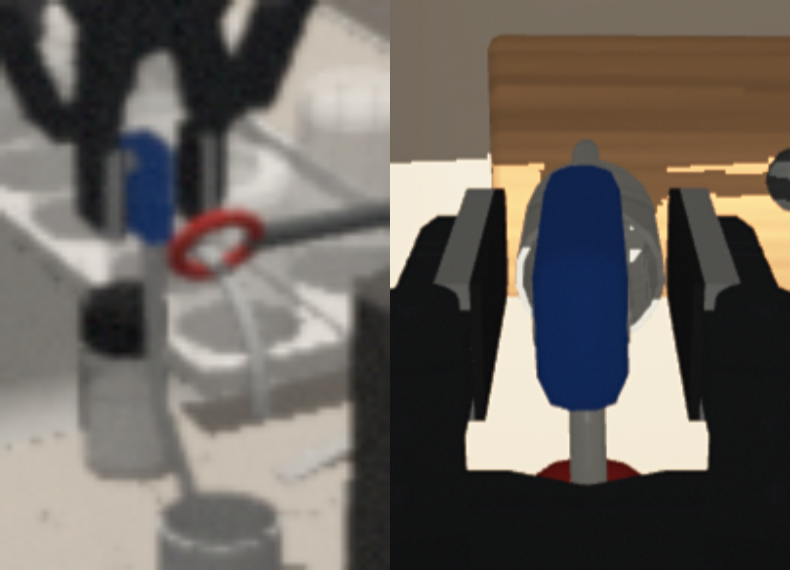

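It hangs in the ring, and both pads are clear of the blue grip (crop 540–630, pads at 500 and 670). I lift away and check that it is still.

```bash
python3 - <<'E'
from geo import *
p=np.array(robot.current_tool_pos()); p[2]+=.06; robot.line_to(p.tolist(),velocity=.06)
p[2]+=.06; p[1]+=.05; robot.line_to(p.tolist(),velocity=.15); robot.pause(1.5)
a=vision.grab_frame("scene"); robot.pause(.6); b=vision.grab_frame("scene")
for im in (a,b):
    ys,xs=np.nonzero(mask(im,"blue",(300,180,370,275))); print(len(xs),xs.mean(),ys.mean())
print(np.abs(a.astype(int)-b)[180:300,305:370].max(),robot.current_time_s())
cv2.imwrite("pics/c7.png",cv2.resize(b[170:290,290:390,::-1],(500,600),interpolation=2))
E
```

```text
102 329.4019607843137 211.1764705882353
99 329.4646464646465 211.07070707070707
23 21.9917
```

View pics/c7.png

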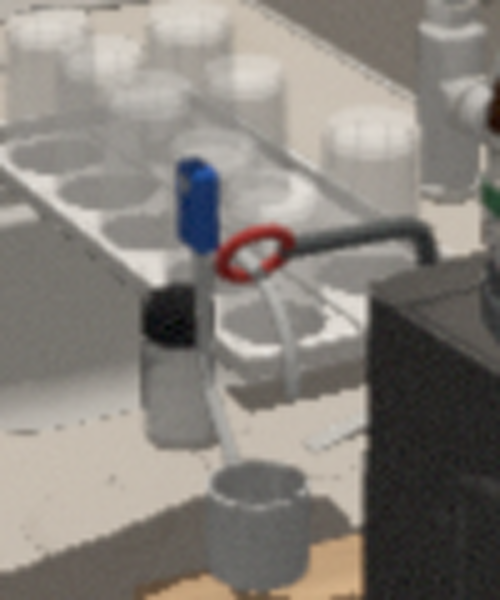

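The dipper hangs upright and still from the ring: grip at crop (198,205), ring at (257,253), tip at (290,390). The gripper is well clear.

```bash
python3 -c "
from station import workorder
print(workorder.close_job())"
```

```text
the job is handed in; nothing more can be done
None
```

The dipper's hook is threaded through the ring from the left, and the dipper hung upright and still, with the gripper clear, when I handed the job in at about 22 s; I touched none of the bystanders that I know of, though I took no final picture of them all.

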